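Step the filter turret round to the green filter

TASK

Turn the filter turret until the green filter sits centred under the white viewing ring, by pushing its upright tabs sideways with the shut fingertips. Push gently and grip or lift nothing, keep off the coloured glass, do not shove or swing the turret's base on the bench, and leave the things standing round it alone. Finish clear of the turret.

Things in the scene. Friction and masses are not known exactly. Their poses are not given: they have to be found in the camera images.
- turret: The whole filter turret, 2.5 kg, loose on the bench. Origin: on the wheel's upright axis at the bench surface. Grey base plate x -90 to +135 mm, y +-65, 14 thick. At x +109 to +123 an aluminium post 30 mm wide; from its top a 12 mm wide arm reaches in to the white viewing ring. Nothing on it is higher than 97 mm. Its +x (post side) points roughly away from the robot.
- wheel (a joint): Wheel angle about the upright axis, rad, counter-clockwise from above positive: direction of the green filter from the turret's +x. 0 and 6.283 both put green under the ring; stops at -0.5 and 6.8, starts 1.0 to 5.25. Friction bearing (0.08 N m, about 1 N at a tab), no clicks, stays where left. Disc 132 mm diameter, top 55 mm above the bench.
- tabs: Six upright tabs on the wheel, every 60 deg, one outward of each filter, black with a cap of its colour (origin on the axis, 50 mm above the bench; turns with the wheel, x axis towards the green tab). Each is 6 mm thick, 62 to 90 mm out from the axis, 45 to 78 mm above the bench. Tabs pass below the arm and ring; a finger cannot.
- filters: Six glass discs in the wheel, every 60 deg; counter-clockwise from above green, red, blue, yellow, purple, white (origin on the axis, 50 mm above the bench; turns with the wheel). Each 27 mm diameter, centred 44 mm from the axis, top 57 mm above the bench. Not to be touched.
- port (a point): Centre of the place under the white viewing ring, at glass height: 44 mm from the axis along the turret's +x, 56 mm above the bench. The ring is 34 mm inside, 46 mm outside diameter, and with its arm lies 88 to 96 mm above the bench.
- green_filter (a point): Centre of the green glass disc, on the wheel 44 mm from the axis, 56 mm above the bench.
- green_tab (a point): Outer top edge of the green tab, on the wheel 90 mm from the axis, 78 mm above the bench. (Fixed obstacle on the way in: a tall grey instrument at the right of the bench, beyond about x = 0.42 m and right of y = -0.47 m; swing in round it.)
- brass_weight: Bystander: brass calibration weight with knob, 33 mm diameter, 45 mm high; origin at its foot.
- brown_battery: Bystander: upright brown battery, 26 mm diameter, 51 mm high; origin at its foot.
- flange: Bystander: blank metal flange lying flat, 55 mm diameter, 10 mm high; origin at its underside.
- foam_block: Bystander: blue-green foam block, 36 x 52 x 14 mm; origin at its underside.

How it is judged:
On the way:
1. a tab is pushed with the fingers (contact force between the fingers and tabs above 0.2 N), for 0.1 s.
At the end, for the whole second after the job is handed in: The green filter's centre is within 6 mm (in plan) of the centre of the viewing ring, the wheel is still, the turret stands level with its axis and its port within 20 mm of where they were, and the four bystanders are within 15 mm of where they stood (horizontal distance between green_filter and port below 0.006 m and velocity of joint wheel between -0.05 and 0.05 rad/s and distance of each of turret, port from where it was at the start of the episode below 0.02 m and angle between turret's own z axis and vertical below 0.03 rad and distance of each of brass_weight, brown_battery, flange, foam_block from where it was at the start of the episode below 0.015 m); the robot touches nothing.
It fails at once if the turret is lifted or tipped (height (world z) of turret above 0.006 m or angle between turret's own z axis and vertical above 0.06 rad).
It fails at once if the turret's base is shoved or swung more than 20 mm on the bench (distance of any of turret, port from where it was at the start of the episode above 0.02 m).
It fails at once if the coloured glass is touched (contact force between any of the fingers, the arm and filters above 0.5 N).
It fails at once if the turret is pushed or gripped with more than 18 N (contact force between any of the fingers, the arm and turret above 18 N).
It fails at once if a bystander is moved more than 15 mm or lifted (distance of any of brass_weight, brown_battery, flange, foam_block from where it was at the start of the episode above 0.015 m).
It also fails if it takes over 48 s, if anything falls off the work surface, if the arm or the gripper's body presses on something with over 40 N, if the wrist force passes 120 N, or if a joint passes its speed limit or range.

ROBOT

A 6-joint arm with a two-finger parallel gripper is mounted at the origin on a cart in front of the work surface, level with it; the furniture and walls round the work are solid. World frame = base frame: x ahead of the robot, y to its left, z up, the work surface at z = 0. Lengths are in m, angles in rad, forces in N, time in s.
With the tool pointing down it reaches from about 0.275 to 1 m from the base axis. Payload 8.4 kg.
Tool frame: the origin (TCP) lies on the centre line of the jaws, within the pads' length; the fingertips stand 19 mm ahead of it and the grasp point (between the pads) is the TCP; z points along the fingers, y is the line along which they close (so a half turn about z gives the same grasp; the last joint's range is limited). The gripper opens to 85 mm and grips with 20 to 120 N. Pads are 22 mm wide; open, the fingers measure 114 mm over their backs; the gripper's body (76 mm by 85 mm) begins 54 mm behind the grasp point. The pads swing forward as they close: fully open they stand 13 mm farther back than shut.
Start: joints at [1.121, 0.353, 1.633, -0, 1.155, -0.002], TCP at [0.271, 0.563, 0.25] pointing down, gripper open.
Joint ranges: [-2.63, 2.63], [-0.92, 2.1], [0.06, 2.66], [-1.3, 4.44], [0, 2.69], [-3.02, 3.02]. Speed limits (rad/s): [2.22, 2.22, 2.79, 3.14, 3.14, 3.14].

INTERFACE

Orientations are given as a unit quaternion [w, x, y, z].
In Python, from bench import arm gives the robot as it stands.
- The arm moves only by the shell command python3 -m jog 'ROWS' [FORCE]. ROWS is JSON, a list of rows, each an object of numbers: "wx", "wy", "wz": the turn, a rotation vector about the tool's x, y, z in rad; "tx", "ty", "tz": the shift along the tool's x, y, z in m; "gripper": the opening, from 0 (shut) to 1 (fully open). A call has exactly 5 rows; each row shifts and turns the commanded pose from where the row before left it, along the tool's axes as they then stand; what a row does not reach is not made up. A row lasts 1/10 s, in which the tool goes at most 50 mm and 8.59 degrees, less where a joint would pass 70% of its speed; a pose out of reach is approached as far as the arm can. A call is refused whole if a number of a shift passes 0.05 or a number of a turn 0.15, either way. A call with a gripper value outside its range is refused whole. The fingers move at their own pace and stop on an object; FORCE is the grip in N (left out, the last holds). Time passes only in rows, so rows that do not move let the fingers close, or fill a call up. It gives the time, the measured TCP pose, the force, the opening and the grip force at its end, in the units of the state.
- arm.get_obs(): the state, without advancing time (a new reading comes with each control period).
- arm.grab_frame(name): name is "scene" or "top" or "wrist"; returns a dict with "frame" (384x512x3 uint8, red, green, blue), "intrinsics" (3x3 intrinsics, pixels), "position" and "orientation" of the camera in the world. Camera axes: x right, y down, z forward; pixel columns grow to the right and rows downward; lengths in m; the calibration is good to about 2 mm. A picture is of the moment at which its call begins. There is no depth.
- arm.close_job(): hands the job in; it is judged then, once.
The state is a dict: "clock": time; "joint_pos": joint angles; "joint_vel": joint speeds; "effort": joint torques, N m; "tool_pos": TCP position; "tool_rot": TCP orientation; "contact_force": force on the tool from outside, world axes, zero at the start; "wrist_torque": the same for the moment, N m; "width": finger opening in m; "grip_force": force on a finger pad.
Only numpy, scipy, OpenCV 4.12 (cv2) and the standard library are available. Lean on these libraries where they do the work, as an engineer would, in place of code of your own. Each camera call takes 0.05 s, during which the arm holds its last target. There are 200 camera calls.

## Working session

There is one attempt and no reset: what is moved stays moved. The work goes in short steps, Python scripts to look and compute and a shell command to move; the robot and the scene stay as the last step left them, time stands still between calls to the robot, and variables do not carry over. Pictures are saved under pics/ and viewed, at most 10 in all, crops included, and the job is handed in when it is done.

```bash
mkdir -p pics; cat > h.py <<'E'
import numpy as np,cv2
from scipy.spatial.transform import Rotation as R
from bench import arm
def grab(n):
    f=arm.grab_frame(n);q=np.array(f["orientation"])
    f["R"]=R.from_quat(q[[1,2,3,0]]).as_matrix();f["K"]=np.array(f["intrinsics"]);f["p"]=np.array(f["position"]);return f
def ray(f,u,v,z):
    d=f["R"]@np.linalg.solve(f["K"],[u,v,1]);return f["p"]+d*(z-f["p"][2])/d[2]
def proj(f,P):
    c=f["K"]@(f["R"].T@(np.array(P)-f["p"]));return c[:2]/c[2]
def save(f,n): cv2.imwrite("pics/"+n,cv2.cvtColor(f["frame"],cv2.COLOR_RGB2BGR))
E
python3 - <<'E'
from h import *
for n in("top","scene"):
    f=grab(n);save(f,n+"0.png");print(n,f["p"],f["R"].round(2).tolist(),f["K"][0,0])
o=arm.get_obs();print(o["clock"],o["tool_pos"],o["tool_rot"])
E
```

```text
top [0.45503842 0.00810533 1.05435519] [[0.0, -0.99, 0.1], [-1.0, -0.01, -0.02], [0.02, -0.1, -0.99]] 449.7552410318117
scene [-0.0057696   0.61356906  0.48923285] [[-0.75, -0.29, 0.59], [-0.66, 0.33, -0.68], [-0.0, -0.9, -0.44]] 444.17734112446
0.1 [0.27042612 0.56302363 0.24963442] [-1.37497227e-04  2.22010524e-01  9.75044069e-01 -6.09227604e-04]
```

View pics/top0.png

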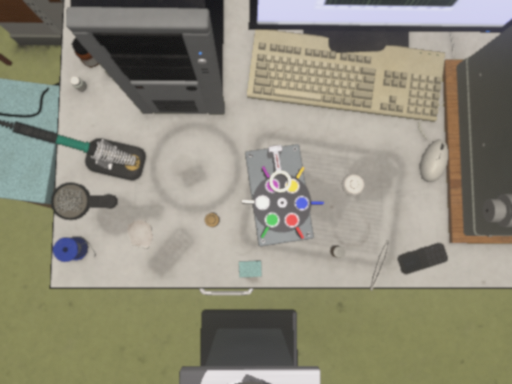

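View pics/scene0.png

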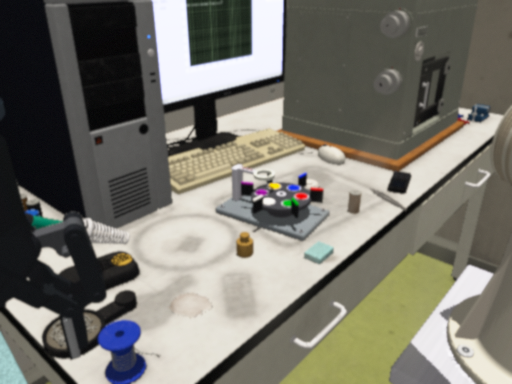

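The top view shows the wheel axis at about (282,203), ring at (279,182), green at (272,220) and blue at (302,203). The post is at (276,150), the brass weight at (212,219), the foam at (250,269), the battery at (337,251) and the flange at (354,184). Green is therefore about 140° counter-clockwise from the port. The plan is one clockwise push on the blue tab, around the robot side, measured next.

```bash
cat > m.py <<'E'
from h import *
from scipy.optimize import least_squares
def glass(f,roi,rmin=20):
    # glass discs: hue mask, opened to drop the thin tab caps
    hsv=cv2.cvtColor(f["frame"],cv2.COLOR_RGB2HSV);x0,y0,x1,y1=roi;out={}
    for n,lo,hi in(("green",50,80),("red",172,184),("blue",112,128),("yellow",22,34),("purple",140,160)):
        h=hsv[...,0].astype(int);hm=((h>=lo)&(h<=hi))|((h+180>=lo)&(h+180<=hi))
        m=(hm&(hsv[...,1]>110)&(hsv[...,2]>70)).astype(np.uint8)
        k=np.zeros_like(m);k[y0:y1,x0:x1]=1;m=cv2.morphologyEx(m*k,cv2.MORPH_OPEN,cv2.getStructuringElement(cv2.MORPH_ELLIPSE,(5,5)))
        c,_=cv2.findContours(m,0,2)
        if c:
            a=max(c,key=cv2.contourArea);M=cv2.moments(a)
            if M["m00"]>rmin: out[n]=(M["m10"]/M["m00"],M["m01"]/M["m00"],M["m00"])
    return out
K={"green":0,"red":60,"blue":120,"yellow":180,"purple":240,"white":300}
def fit(f,g):
    P={n:ray(f,a[0],a[1],.057)[:2] for n,a in g.items()}
    def r(p): return np.concatenate([p[:2]+.044*np.array([np.cos(p[2]+np.radians(K[n])),np.sin(p[2]+np.radians(K[n]))])-P[n] for n in P])
    a=np.mean(list(P.values()),axis=0);i=P["green"]-a if "green" in P else np.array([1,0])
    s=least_squares(r,[*a,np.arctan2(i[1],i[0])],loss="soft_l1",f_scale=.003);return s.x,dict(zip(P,np.abs(s.fun.reshape(-1,2)).max(1).round(4)))
E
python3 - <<'E'
from m import *
f=grab("top");g=glass(f,(230,140,330,250));print({k:np.round(v,1) for k,v in g.items()})
x,r=fit(f,g);print("axis",x[:2],"green dir deg",np.degrees(x[2]),r)
# base plate yaw: grey plate corners -> and ring (z .096), bright blob
hs=cv2.cvtColor(f["frame"],cv2.COLOR_RGB2HSV)
print("post/ring by eye:",ray(f,276,150,.09),ray(f,279,182,.096))
c=cv2.resize(f["frame"][135:255,220:380],None,fx=5,fy=5,interpolation=cv2.INTER_CUBIC);cv2.imwrite("pics/crop1.png",c[...,::-1])
E
```

```text
{'green': array([271.8, 219.1,  51.5]), 'red': array([291.5, 219.7,  65.5]), 'blue': array([301.4, 202.7,  63. ]), 'yellow': array([293.3, 186.3,  33.5])}
axis [ 0.52648031 -0.06981871] green dir deg 147.52955880166365 {'green': np.float64(0.0003), 'red': np.float64(0.0005), 'blue': np.float64(0.0013), 'yellow': np.float64(0.0012)}
post/ring by eye: [ 0.63806895 -0.05383047  0.09      ] [ 0.567279   -0.05981066  0.096     ]
```

View pics/crop1.png

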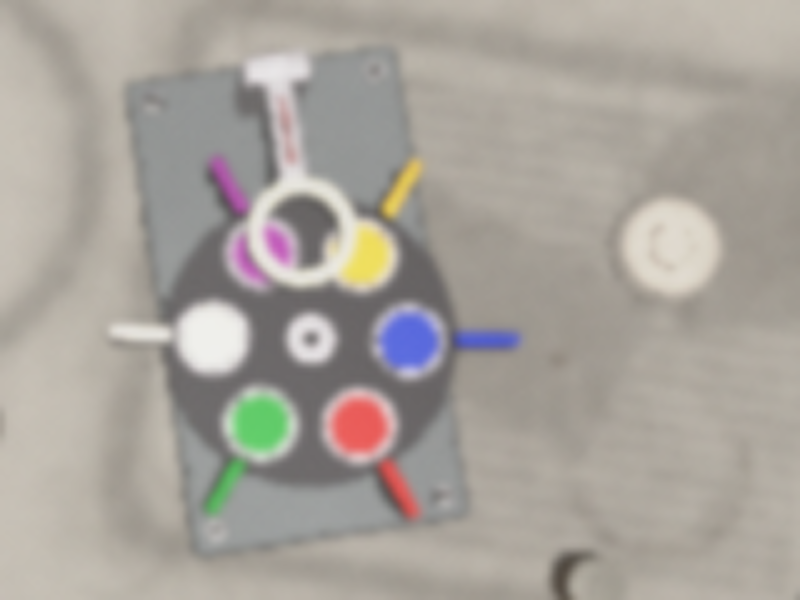

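The crop shows the plate yawed about 8.5° (edges run from (128,85) to (195,550)), with the ring centre at crop (302,232). Green is at 147.5° world and blue at 267.5°. Next I shut the fingers, square the tool to the world axes, then travel.

```bash
python3 -m jog '[{"wz":-0.15,"gripper":0},{"wz":-0.15,"gripper":0},{"wz":-0.149,"gripper":0},{"gripper":0},{"gripper":0}]' 20
```

```text
invalid input at $[0]: expected keys wx, wy, wz, tx, ty, tz, gripper
```

```bash
python3 -m jog '[{"wx":0,"wy":0,"wz":-0.15,"tx":0,"ty":0,"tz":0,"gripper":0},{"wx":0,"wy":0,"wz":-0.15,"tx":0,"ty":0,"tz":0,"gripper":0},{"wx":0,"wy":0,"wz":-0.149,"tx":0,"ty":0,"tz":0,"gripper":0},{"wx":0,"wy":0,"wz":0,"tx":0,"ty":0,"tz":0,"gripper":0},{"wx":0,"wy":0,"wz":0,"tx":0,"ty":0,"tz":0,"gripper":0}]' 20
```

```text
clock: 0.65
tool_pos: [0.2705, 0.5633, 0.2501]
tool_rot: [-0.0, 0.002, 1.0, -0.0]
contact_force: [0.0, 0.8, -0.5]
width: 0.0123
grip_force: 0.0
```

```bash
python3 -m jog '[{"wx":0,"wy":0,"wz":0,"tx":-0.0145,"ty":-0.035,"tz":0,"gripper":0},{"wx":0,"wy":0,"wz":0,"tx":-0.0145,"ty":-0.035,"tz":0,"gripper":0},{"wx":0,"wy":0,"wz":0,"tx":-0.0145,"ty":-0.035,"tz":0,"gripper":0},{"wx":0,"wy":0,"wz":0,"tx":-0.0145,"ty":-0.035,"tz":0,"gripper":0},{"wx":0,"wy":0,"wz":0,"tx":-0.0145,"ty":-0.035,"tz":0,"gripper":0}]'
python3 -m jog '[{"wx":0,"wy":0,"wz":0,"tx":-0.0145,"ty":-0.035,"tz":0,"gripper":0},{"wx":0,"wy":0,"wz":0,"tx":-0.0145,"ty":-0.035,"tz":0,"gripper":0},{"wx":0,"wy":0,"wz":0,"tx":-0.0145,"ty":-0.035,"tz":0,"gripper":0},{"wx":0,"wy":0,"wz":0,"tx":-0.0145,"ty":-0.035,"tz":0,"gripper":0},{"wx":0,"wy":0,"wz":0,"tx":-0.0145,"ty":-0.035,"tz":0,"gripper":0}]'
python3 -m jog '[{"wx":0,"wy":0,"wz":0,"tx":-0.0145,"ty":-0.035,"tz":0,"gripper":0},{"wx":0,"wy":0,"wz":0,"tx":-0.0145,"ty":-0.035,"tz":0,"gripper":0},{"wx":0,"wy":0,"wz":0,"tx":-0.0145,"ty":-0.035,"tz":0,"gripper":0},{"wx":0,"wy":0,"wz":0,"tx":-0.0145,"ty":-0.035,"tz":0,"gripper":0},{"wx":0,"wy":0,"wz":0,"tx":-0.0145,"ty":-0.035,"tz":0,"gripper":0}]'
python3 -m jog '[{"wx":0,"wy":0,"wz":0,"tx":-0.0145,"ty":-0.035,"tz":0,"gripper":0},{"wx":0,"wy":0,"wz":0,"tx":-0.0145,"ty":-0.035,"tz":0,"gripper":0},{"wx":0,"wy":0,"wz":0,"tx":-0.0145,"ty":-0.035,"tz":0,"gripper":0},{"wx":0,"wy":0,"wz":0,"tx":-0.0145,"ty":-0.035,"tz":0,"gripper":0},{"wx":0,"wy":0,"wz":0,"tx":0,"ty":0,"tz":0,"gripper":0}]'
python3 - <<'E'
from h import *
f=grab("wrist");save(f,"w1.png");o=arm.get_obs();print(o["tool_pos"],o["width"],o["contact_force"])
E
```

```text
clock: 1.15
tool_pos: [0.3436, 0.3871, 0.2503]
tool_rot: [0.0, 0.001, 1.0, 0.0]
contact_force: [0.5, -0.1, 0.9]
width: 0.0
grip_force: 0.0
clock: 1.65
tool_pos: [0.4164, 0.2121, 0.2504]
tool_rot: [0.0, 0.001, 1.0, 0.0]
contact_force: [1.5, 0.7, -0.1]
width: 0.0001
grip_force: 0.0
clock: 2.15
tool_pos: [0.4891, 0.0371, 0.2504]
tool_rot: [0.0, 0.002, 1.0, 0.0]
contact_force: [0.0, 0.1, -0.6]
width: 0.0003
grip_force: 0.0
clock: 2.65
tool_pos: [0.5484, -0.1049, 0.2503]
tool_rot: [0.001, 0.003, 1.0, -0.001]
contact_force: [-0.3, 0.1, 0.8]
width: -0.0
grip_force: 0.0
[ 0.54734857 -0.10295148  0.25006527] -0.0002643643043246307 [-0.49895253 -0.02950898 -1.00930453]
```

View pics/w1.png

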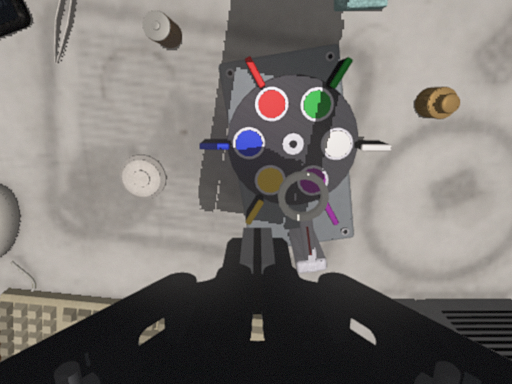

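The wrist view is sharp: hub at (293,143), ring centre at (303,195), green at (317,104), blue at (249,142).

```bash
python3 - <<'E'
from m import *
f=grab("wrist")
for n,u,v,z in(("hub",293,143,.058),("ring",303,195,.092),("green",317,104,.057),("red",271.5,104,.057),("blue",249,142.5,.057),("white",337,144,.057)): print(n,ray(f,u,v,z).round(4))
E
```

```text
hub [ 0.5237 -0.0677  0.058 ]
ring [ 0.5669 -0.0611  0.092 ]
green [ 0.4864 -0.0455  0.057 ]
red [ 0.4862 -0.0892  0.057 ]
blue [ 0.5231 -0.1113  0.057 ]
white [ 0.5251 -0.0238  0.057 ]
```

```bash
python3 -m jog '[{"wx":0,"wy":0,"wz":0,"tx":-0.004,"ty":-0.021,"tz":0,"gripper":0},{"wx":0,"wy":0,"wz":0,"tx":-0.004,"ty":-0.021,"tz":0,"gripper":0},{"wx":0,"wy":0,"wz":0,"tx":0,"ty":0,"tz":0.03,"gripper":0},{"wx":0,"wy":0,"wz":0,"tx":0,"ty":0,"tz":0.03,"gripper":0},{"wx":0,"wy":0,"wz":0,"tx":0,"ty":0,"tz":0.03,"gripper":0}]'
python3 -m jog '[{"wx":0,"wy":0,"wz":0,"tx":0,"ty":0,"tz":0.03,"gripper":0},{"wx":0,"wy":0,"wz":0,"tx":0,"ty":0,"tz":0.02,"gripper":0},{"wx":0,"wy":0,"wz":0,"tx":0,"ty":0,"tz":0.015,"gripper":0},{"wx":0,"wy":0,"wz":0,"tx":0,"ty":0,"tz":0.012,"gripper":0},{"wx":0,"wy":0,"wz":0,"tx":0,"ty":0,"tz":0,"gripper":0}]'
```

```text
clock: 3.25
tool_pos: [0.5546, -0.142, 0.1596]
tool_rot: [0.0, 0.0, 1.0, 0.0]
contact_force: [-0.2, 0.9, -0.9]
width: 0.0002
grip_force: 0.0
clock: 3.75
tool_pos: [0.5542, -0.1425, 0.0822]
tool_rot: [-0.001, -0.001, 1.0, 0.0]
contact_force: [-0.4, -0.2, 0.1]
width: -0.0001
grip_force: 0.0
```

```bash
python3 -m jog '[{"wx":0,"wy":0,"wz":0,"tx":0.004,"ty":-0.004,"tz":0,"gripper":0},{"wx":0,"wy":0,"wz":0,"tx":0.004,"ty":0,"tz":0,"gripper":0},{"wx":0,"wy":0,"wz":0,"tx":0.004,"ty":0,"tz":0,"gripper":0},{"wx":0,"wy":0,"wz":0,"tx":0.004,"ty":0,"tz":0,"gripper":0},{"wx":0,"wy":0,"wz":0,"tx":0.003,"ty":0,"tz":0,"gripper":0}]'
python3 -m jog '[{"wx":0,"wy":0,"wz":0.05,"tx":0.004,"ty":-0.0005,"tz":0,"gripper":0},{"wx":0,"wy":0,"wz":0.05,"tx":0.004,"ty":-0.0005,"tz":0,"gripper":0},{"wx":0,"wy":0,"wz":0.05,"tx":0.004,"ty":-0.0005,"tz":0,"gripper":0},{"wx":0,"wy":0,"wz":0.05,"tx":0.004,"ty":-0.0005,"tz":0,"gripper":0},{"wx":0,"wy":0,"wz":0.05,"tx":0.004,"ty":-0.0005,"tz":0,"gripper":0}]'
python3 - <<'E'
from m import *
o=arm.get_obs();d=o["tool_pos"][:2]-np.array([.525,-.069]);q=np.array(o["tool_rot"])
print(np.hypot(*d),np.degrees(np.arctan2(d[1],d[0]))%360,R.from_quat(q[[1,2,3,0]]).as_matrix()[:2,0])
f=grab("top");g=glass(f,(230,140,330,250));x,r=fit(f,g);print(x[:2],np.degrees(x[2]),r)
E
```

```text
clock: 4.25
tool_pos: [0.5359, -0.1475, 0.0838]
tool_rot: [0.001, -0.0, 1.0, -0.0]
contact_force: [2.0, -1.2, 1.1]
width: -0.0002
grip_force: 0.6
clock: 4.75
tool_pos: [0.5162, -0.1479, 0.0837]
tool_rot: [0.001, 0.125, 0.992, -0.0]
contact_force: [2.0, 0.1, 0.5]
width: -0.0002
grip_force: 0.6
0.07939496978628235 263.60008534085256 [-0.96864412  0.24844884]
[ 0.52720461 -0.06848432] 133.75944221104476 {'green': np.float64(0.0007), 'red': np.float64(0.0011), 'yellow': np.float64(0.0012), 'purple': np.float64(0.0016)}
```

```bash
python3 -m jog '[{"wx":0,"wy":0,"wz":0.08,"tx":0.0063,"ty":-0.0008,"tz":0,"gripper":0},{"wx":0,"wy":0,"wz":0.08,"tx":0.0063,"ty":-0.0008,"tz":0,"gripper":0},{"wx":0,"wy":0,"wz":0.08,"tx":0.0063,"ty":-0.0008,"tz":0,"gripper":0},{"wx":0,"wy":0,"wz":0.08,"tx":0.0063,"ty":-0.0008,"tz":0,"gripper":0},{"wx":0,"wy":0,"wz":0.08,"tx":0.0063,"ty":-0.0008,"tz":0,"gripper":0}]'
python3 -m jog '[{"wx":0,"wy":0,"wz":0.08,"tx":0.0063,"ty":-0.0008,"tz":0,"gripper":0},{"wx":0,"wy":0,"wz":0.08,"tx":0.0063,"ty":-0.0008,"tz":0,"gripper":0},{"wx":0,"wy":0,"wz":0.08,"tx":0.0063,"ty":-0.0008,"tz":0,"gripper":0},{"wx":0,"wy":0,"wz":0.08,"tx":0.0063,"ty":-0.0008,"tz":0,"gripper":0},{"wx":0,"wy":0,"wz":0.08,"tx":0.0063,"ty":-0.0008,"tz":0,"gripper":0}]'
cat > chk.py <<'E'
from m import *
o=arm.get_obs();d=o["tool_pos"][:2]-np.array([.525,-.069]);q=np.array(o["tool_rot"])
print(np.hypot(*d),np.degrees(np.arctan2(d[1],d[0]))%360,R.from_quat(q[[1,2,3,0]]).as_matrix()[:2,0],o["joint_pos"].round(2) if hasattr(o["joint_pos"],"round") else o["joint_pos"])
f=grab("top");g=glass(f,(230,140,330,250));x,r=fit(f,g);print(x[:2],np.degrees(x[2]),r)
E
python3 chk.py
```

```text
clock: 5.3
tool_pos: [0.4859, -0.1391, 0.0836]
tool_rot: [0.001, 0.32, 0.947, 0.0]
contact_force: [1.9, -0.3, -0.1]
width: -0.0002
grip_force: 0.6
clock: 5.8
tool_pos: [0.4614, -0.1192, 0.0836]
tool_rot: [0.001, 0.502, 0.865, 0.0]
contact_force: [1.1, -0.4, -0.5]
width: -0.0004
grip_force: 0.6
0.08098490999956708 218.28776672696557 [-0.49654631  0.86800965] [-0.26  0.37  2.08 -0.    0.69 -0.78]
[ 0.52515325 -0.06987123] 86.20178562276098 {'green': np.float64(0.0012), 'red': np.float64(0.0006), 'purple': np.float64(0.0008)}
```

```bash
python3 -m jog '[{"wx":0,"wy":0,"wz":0.08,"tx":0.0063,"ty":-0.0004,"tz":0,"gripper":0},{"wx":0,"wy":0,"wz":0.08,"tx":0.0063,"ty":-0.0004,"tz":0,"gripper":0},{"wx":0,"wy":0,"wz":0.08,"tx":0.0063,"ty":-0.0004,"tz":0,"gripper":0},{"wx":0,"wy":0,"wz":0.08,"tx":0.0063,"ty":-0.0004,"tz":0,"gripper":0},{"wx":0,"wy":0,"wz":0.08,"tx":0.0063,"ty":-0.0004,"tz":0,"gripper":0}]'
python3 -m jog '[{"wx":0,"wy":0,"wz":0.08,"tx":0.0063,"ty":-0.0006,"tz":0,"gripper":0},{"wx":0,"wy":0,"wz":0.08,"tx":0.0063,"ty":-0.0006,"tz":0,"gripper":0},{"wx":0,"wy":0,"wz":0.08,"tx":0.0063,"ty":-0.0006,"tz":0,"gripper":0},{"wx":0,"wy":0,"wz":0.08,"tx":0.0063,"ty":-0.0006,"tz":0,"gripper":0},{"wx":0,"wy":0,"wz":0.08,"tx":0.0063,"ty":-0.0006,"tz":0,"gripper":0}]'
python3 chk.py
```

```text
clock: 6.35
tool_pos: [0.4478, -0.0906, 0.0833]
tool_rot: [-0.0, 0.663, 0.749, -0.0]
contact_force: [-0.5, -2.6, 0.2]
width: 0.0002
grip_force: 0.7
clock: 6.85
tool_pos: [0.4459, -0.0591, 0.0833]
tool_rot: [-0.0, 0.798, 0.602, -0.0]
contact_force: [-0.8, -1.8, 0.3]
width: 0.0001
grip_force: 0.7
0.07973033525069269 172.8355178495839 [0.27505842 0.96142745] [-0.13  0.34  2.13 -0.    0.67  0.14]
[ 0.52499055 -0.06807684] 45.135940204418006 {'green': np.float64(0.0011), 'purple': np.float64(0.0011)}
```

```bash
python3 -m jog '[{"wx":0,"wy":0,"wz":0.08,"tx":0.0063,"ty":-0.0006,"tz":0,"gripper":0},{"wx":0,"wy":0,"wz":0.08,"tx":0.0063,"ty":-0.0006,"tz":0,"gripper":0},{"wx":0,"wy":0,"wz":0.08,"tx":0.0063,"ty":-0.0006,"tz":0,"gripper":0},{"wx":0,"wy":0,"wz":0.08,"tx":0.0063,"ty":-0.0006,"tz":0,"gripper":0},{"wx":0,"wy":0,"wz":0.04,"tx":0.0031,"ty":-0.0003,"tz":0,"gripper":0}]'
python3 chk.py
python3 - <<'E'
from h import *
f=grab("top");c=cv2.resize(f["frame"][135:255,220:380],None,fx=5,fy=5,interpolation=cv2.INTER_CUBIC);cv2.imwrite("pics/crop2.png",c[...,::-1])
E
```

```text
clock: 7.4
tool_pos: [0.4551, -0.0322, 0.0832]
tool_rot: [-0.0, 0.893, 0.45, -0.0]
contact_force: [-1.0, -0.5, 0.6]
width: -0.0002
grip_force: 0.6
0.07898643521252338 152.26108102633518 [0.59471313 0.8039378 ] [-0.07  0.34  2.12 -0.    0.68  0.56]
[ 0.51248675 -0.06291101] 1.3220134552971321e-05 {'red': np.float64(0.0)}
```

View pics/crop2.png

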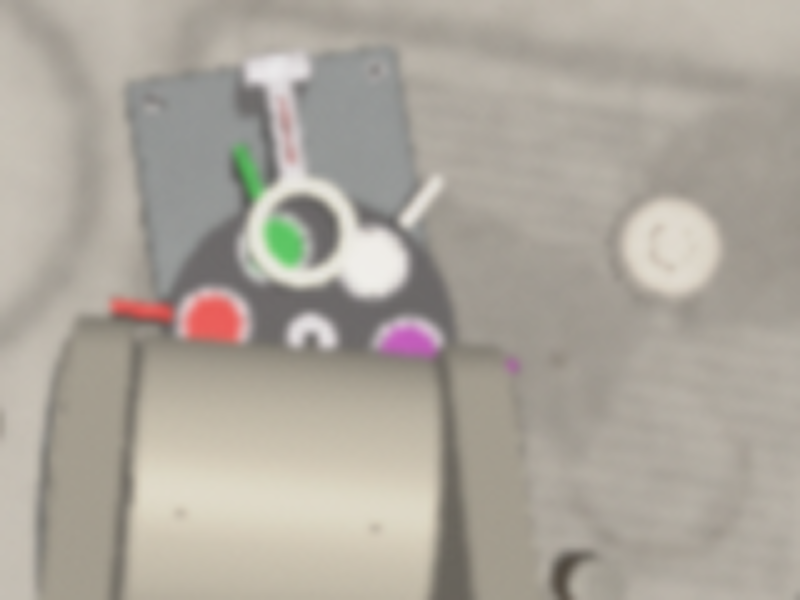

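The picture shows the green glass at crop (285,240), half under the ring, with the base unmoved. The red and white glass positions put green at about 21°, so about 12° remain.

```bash
python3 -m jog '[{"wx":0,"wy":0,"wz":0.045,"tx":0.0035,"ty":-0.0004,"tz":0,"gripper":0},{"wx":0,"wy":0,"wz":0.045,"tx":0.0035,"ty":-0.0004,"tz":0,"gripper":0},{"wx":0,"wy":0,"wz":0.045,"tx":0.0035,"ty":-0.0004,"tz":0,"gripper":0},{"wx":0,"wy":0,"wz":0.045,"tx":0.0035,"ty":-0.0004,"tz":0,"gripper":0},{"wx":0,"wy":0,"wz":0.02,"tx":0.0016,"ty":-0.0002,"tz":0,"gripper":0}]'
python3 - <<'E'
from h import *
o=arm.get_obs();d=o["tool_pos"][:2]-np.array([.525,-.069]);print(np.hypot(*d),np.degrees(np.arctan2(d[1],d[0]))%360)
f=grab("top");c=cv2.resize(f["frame"][135:255,220:380],None,fx=5,fy=5,interpolation=cv2.INTER_CUBIC);cv2.imwrite("pics/crop3.png",c[...,::-1])
E
```

```text
clock: 8.0
tool_pos: [0.464, -0.0196, 0.0832]
tool_rot: [-0.0, 0.933, 0.359, -0.0]
contact_force: [-1.0, -0.2, -0.3]
width: -0.0002
grip_force: 0.6
0.0784904258566462 140.95343153042816
```

View pics/crop3.png

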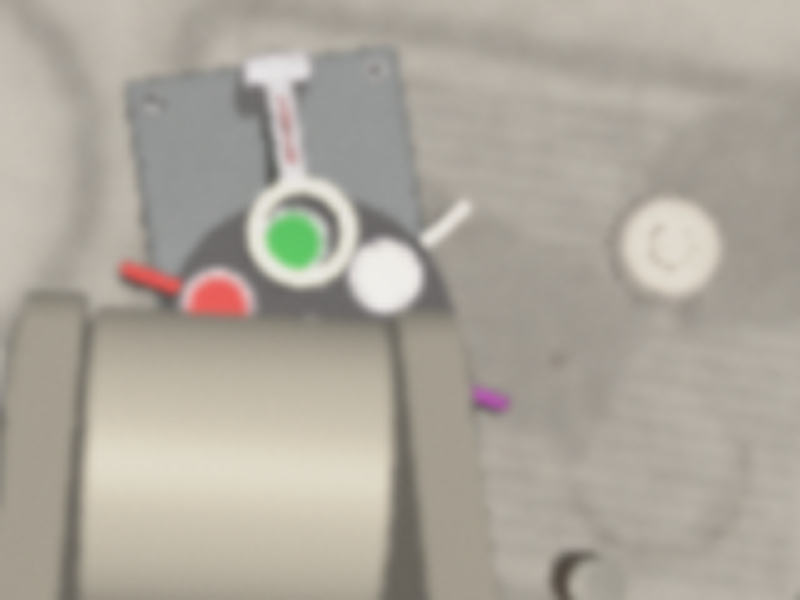

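Green is at crop (295,240) and the white glass at (386,275), giving about 10° against the target 8.6°. I'll nudge it 1.5° more, back off, rise and verify.

```bash
python3 -m jog '[{"wx":0,"wy":0,"wz":0.03,"tx":0.0023,"ty":-0.0003,"tz":0,"gripper":0},{"wx":0,"wy":0,"wz":0,"tx":0,"ty":0,"tz":0,"gripper":0},{"wx":0,"wy":0,"wz":0,"tx":-0.005,"ty":0,"tz":0,"gripper":0},{"wx":0,"wy":0,"wz":0,"tx":-0.008,"ty":0,"tz":0,"gripper":0},{"wx":0,"wy":0,"wz":0,"tx":0,"ty":0,"tz":-0.02,"gripper":0}]'
python3 -m jog '[{"wx":0,"wy":0,"wz":0,"tx":0,"ty":0,"tz":-0.03,"gripper":0},{"wx":0,"wy":0,"wz":0,"tx":0,"ty":0,"tz":-0.04,"gripper":0},{"wx":0,"wy":0,"wz":0,"tx":0,"ty":0,"tz":-0.04,"gripper":0},{"wx":0,"wy":0,"wz":0,"tx":0,"ty":-0.03,"tz":-0.03,"gripper":0},{"wx":0,"wy":0,"wz":0,"tx":0,"ty":-0.04,"tz":0,"gripper":0}]'
python3 -m jog '[{"wx":0,"wy":0,"wz":0,"tx":-0.02,"ty":-0.03,"tz":0,"gripper":0},{"wx":0,"wy":0,"wz":0,"tx":-0.02,"ty":-0.03,"tz":0,"gripper":0},{"wx":0,"wy":0,"wz":0,"tx":-0.02,"ty":-0.02,"tz":0,"gripper":0},{"wx":0,"wy":0,"wz":0,"tx":0,"ty":0,"tz":0,"gripper":0},{"wx":0,"wy":0,"wz":0,"tx":0,"ty":0,"tz":0,"gripper":0}]'
python3 chk.py
python3 - <<'E'
from h import *
f=grab("top");c=cv2.resize(f["frame"][135:255,220:380],None,fx=5,fy=5,interpolation=cv2.INTER_CUBIC);cv2.imwrite("pics/crop4.png",c[...,::-1])
E
```

```text
clock: 8.55
tool_pos: [0.453, -0.0267, 0.1017]
tool_rot: [-0.001, 0.939, 0.345, -0.002]
contact_force: [0.1, 0.5, 1.0]
width: -0.0003
grip_force: 0.0
clock: 9.05
tool_pos: [0.4128, 0.0269, 0.2471]
tool_rot: [0.001, 0.939, 0.344, 0.004]
contact_force: [0.1, 1.3, -0.7]
width: -0.0002
grip_force: 0.0
clock: 9.55
tool_pos: [0.3131, 0.0494, 0.2435]
tool_rot: [0.0, 0.939, 0.345, 0.001]
contact_force: [0.2, -0.2, -0.1]
width: 0.0003
grip_force: 0.0
0.24270536890080777 150.8081089952517 [0.76239528 0.64711019] [ 0.15 -0.16  2.23 -0.    1.07  1.02]
[ 0.52628578 -0.06867279] 8.286931926417425 {'green': np.float64(0.0002), 'red': np.float64(0.0001), 'blue': np.float64(0.0004), 'yellow': np.float64(0.0005), 'purple': np.float64(0.0003)}
```

View pics/crop4.png

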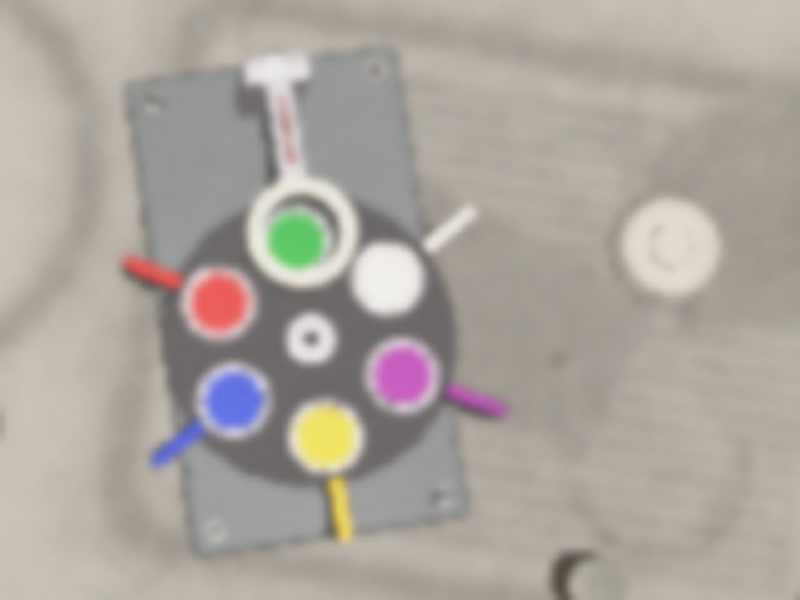

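The green glass is at crop (298,240), aligned with the arm: 8.3° against the 8.6° yaw, well under 1 mm off. The base hasn't moved and the arm is clear, so I'm handing in.

```bash
python3 -c "
from bench import arm
print(arm.close_job())"
```

```text
the job is handed in; nothing more can be done
None
```

I turned the green filter under the viewing ring with one clockwise push on the blue tab. It measured about 0.3° off centre (well under 1 mm), the base looked unmoved and the arm finished clear. I handed the job in about 10 s into the 48 s limit, and no verdict came back.

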